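# Close up the glass stores

## Robot

A 6-joint arm with a two-finger parallel gripper is mounted at the origin on the work surface. World frame = base frame: x ahead of the robot, y to its left, z up, the work surface at z = 0. Lengths are in m, angles in degrees, forces in N, time in s.
With the tool pointing down it reaches from about 0.4 to 0.825 m from the base axis. Payload 7 kg.
Tool frame: the origin (TCP) lies between the finger pads; the fingertips stand 19 mm ahead of it and the grasp point (between the pads) is the TCP (r.tip_extent is the distance from the TCP to the fingertips, in m); z points along the fingers, y is the direction in which the jaws open and shut (so a half turn about z gives the same grasp; the last joint's range is limited). The gripper opens to 88 mm and grips with 3 to 60 N. Pads are 19 mm wide; open, the fingers measure 130 mm over their backs; the gripper's body (78 mm by 193 mm) begins 47 mm behind the grasp point.
Start: joints at [90.705, 20.546, 0.682, 0, -70.136, -16.507], TCP at [0.184, 0.649, 0.246] pointing down, gripper open.
Joint ranges: [-176.03, 176.03], [-82.01, 121.73], [-58.28, 71.71], [-173.87, 95.51], [-174.79, -0.11], [-173.66, 173.66]. Speed limits (degrees/s): [136.94, 136.94, 172.46, 180, 180, 180].

## Interface

Orientations are given as [roll, pitch, yaw] about the fixed x, y, z axes, in that order (R = Rz(yaw) Ry(pitch) Rx(roll)).
In Python, from plant import r, capture, workorder, spotter gives the robot as it stands.
- The arm moves only by the tool step_arm, never from a script. Its argument "motion" is a list of rows, each a list of 5 numbers: the finger opening in m, from 0 to 0.0876, then the shift along the tool's x, y, z in m, then the turn about the tool's z in rad. In form: [[grip, dx, dy, dz, roll], ...]. A call has 1 to 5 rows; each row is the pose to reach, as a shift and turn from the pose commanded when the call began, along the tool's axes at that moment; what a row does not reach only later rows make up. A row lasts 1/8 s, in which the tool goes at most 62.5 mm and 10.7 degrees, less where a joint would pass 70% of its speed; a pose out of reach is approached as far as the arm can. A call with a gripper value outside its range is refused whole. The fingers move at their own pace and stop on an object; "newtons" is the grip in N (left out, the last holds). Time passes only in rows, so rows that repeat a pose let the fingers close. It gives the time, the measured TCP pose, the force and the opening at its end, in the units of the state.
- r.get_state(): the state, without advancing time (a new reading comes with each control period).
- capture(name): name is "scene" or "top"; returns a dict with "image" (400x640x3 uint8, red, green, blue), "z_map" (400x640 float32, m along the optical axis (not along the pixel's ray), 0 where there is no reading), "fx", "fy", "cx", "cy" (pixels), "pose" (4x4, takes a point from camera to world coordinates). Camera axes: x right, y down, z forward; pixel columns grow to the right and rows downward; lengths in m; the calibration is good to about 2 mm. A picture is of the moment at which its call begins.
- workorder.close_job(): hands the job in, once; it reports no verdict.
Trained networks look in the newest picture that a camera, given by its name, has taken for a name from the list of things; names that differ only in an ending like _2 or _b are one class to them, and where a whole thing is asked for, a point or a joint stands for the part that bears it (a point fixed in the world has none). Each returns a list of dicts, best first, with "p" (0 to 1); they miss things now and then, are a little off and sometimes report something else, mostly with a low value. They report only what shows in the picture. A call takes as long as a camera call.
- spotter.regions_of(camera, label): "mask" (400x640 bool, what is visible of it).
- spotter.tip_of(camera, label): "location" ([x, y, z] in m, in world coordinates, good to about 4 mm: a listed point, or the origin of a listed thing).
The state is a dict: "time_s": time; "joints": joint angles; "qd": joint speeds; "joint_torque": joint torques, N m; "tcp_pos": TCP position; "eef_rot": TCP orientation; "contact_force": force on the tool from outside, world axes, zero at the start; "moment": the same for the moment, N m; "gripper_width": finger opening in m.
Only numpy, scipy, OpenCV 4.12 (cv2) and the standard library are available. Lean on these libraries where they do the work, as an engineer would, in place of code of your own. Each camera call takes 0.05 s, during which the arm holds its last target.

## Task

Close up the two glass stores on the bench, pushing with the fingertips only: push the open drawer of the low wooden case fully home, push the raised lid of the plywood offcut chest down until it is fully shut and, only after that, push the chest's bolt fully across by its upright peg so that the lid is locked. The drawer may be done before or after the chest. Do not slam the drawer or lid or pull either noticeably farther open, do not lift or shift the tools, jar, bottle and glass piece standing about, and finish with the hand clear.

Things in the scene. Friction and masses are not known exactly. Their poses are not given: they have to be found in the camera images.
- case: low wooden case with one wide drawer, 220 mm deep (x) x 200 mm wide (y) x 100 mm high, fixed to the table. Origin at the centre of its underside; its own x points from its drawer front to its back, y to its left, z up. It and the chest trade places (left or right) and turn by up to about 15 degrees.
- case_drawer0 (a joint): how far the drawer is pulled out of the case, in m: 0 fully home, larger is farther out (along the case's -x). Slides with a little friction and stays where it is left; there is a hard stop at 0.
- drawer_knob_base (a point): point at the middle of the drawer's flat front face, where its knob is fixed, 62 mm above the table, moving with the drawer: at case x = -110 mm when home. The front face is 194 mm wide and spans heights 15 to 87 mm; the round wooden knob at its middle is 28 mm across and stands 43 mm out; to either side of it the face is bare. The case top (100 mm high) lies just behind the face.
- chest: open-topped plywood chest of glass offcuts, 180 mm deep (x) x 220 mm wide (y) x 110 mm high, fixed to the table, with a 55 mm deep ledge along its front (chest x from -145 to -90 mm, top at z = 110 mm). Origin at the centre of the underside of the box part; its own x points from the ledge side to the hinge side, y to its left, z up.
- lid (a joint): angle of the chest's lid in rad: 0 shut (flat), larger is more open; starts at 0.6 to 1.1. The hinge is stiff: the lid stays wherever it is left and takes about 1 to 5 N at its free edge to push down.
- lid_hinge_line (a point): middle of the lid's hinge line, at chest x = 90, y = 0, z = 110 mm, fixed; the hinge line runs along the chest's y.
- lid_edge (a point): middle of the lid's free edge, on its upper (outer) face, 180 mm from the hinge line, moving with the lid. The lid is a wooden board 180 x 220 x 10 mm, its underside level with the hinge line; at the middle of the free edge a 30 mm wide steel keeper sits on it, reaching 40 mm beyond the edge, its top 10 mm above the lid's upper face; to either side of the keeper the lid is bare.
- bolt (a joint): how far the bolt is pushed across, in m: 0 to 10 mm at the start, 0.045 fully across (hard stop), the bar then lying under the keeper of the shut lid. Moves along the chest's +y. About 2 N of friction; it stays where it is left.
- bolt_peg (a point): centre of the top of the bolt's upright steel peg, 12 mm across, standing 32 mm clear above the bar and its rails; its top is 46 mm above the ledge (chest z = 156 mm) and at chest x = -111 mm, y = -75 mm + the bolt's travel. The bar is 12 x 60 x 12 mm and lies on the ledge between two 13 mm high rails that run from chest y = -99 to -24 mm; the peg stands near the bar's right-hand end (toward chest -y).
- pliers_a: pliers with red handles (one of two pairs), about 175 mm long, lying flat in front of the stores; origin on the table under the joint area. Leave alone.
- pliers_b: the other pair of pliers, the same, lying to the right. Leave alone.
- hammer: small hammer lying on the table at the left. Leave alone.
- jar: open glass jar, 64 mm across, 75 mm high, standing between the two stores; origin at the centre of its foot. Leave alone.
- flux: clear bottle with white cap, 48 mm across, 120 mm high, standing between the stores, farther back; origin at the centre of its foot. Leave alone.
- brush: brush lying on the table at the right. Leave alone.
- knife: lead knife with turned wooden handle, about 150 mm long, lying at the left. Leave alone.
- pane: loose green glass piece, 90 x 60 x 5 mm, lying flat between the stores at the front. Leave alone.

How it is judged (in metres and radians):
On the way, in this order (a step that is already met when the one before it is completed fails the run):
1. the lid is shut (value of joint lid below 0.04 rad), for 0.2 s.
2. the bolt is pushed across, after the lid is shut (value of joint bolt above 0.04 m), for 0.2 s.
At the end, for the whole second after the job is handed in: drawer within 5 mm of fully home, lid within 0.04 rad (7 mm at its edge) of shut, bolt within 5 mm of fully across, every loose thing within 30 mm of where it stood (value of joint case_drawer0 below 0.005 m and value of joint lid below 0.04 rad and value of joint bolt above 0.04 m and distance of each of pliers_a, pliers_b, hammer, jar, flux, brush, knife, pane from where it was at the start of the episode below 0.03 m); the robot touches nothing.
It fails at once if the drawer is pulled farther open than any start, instead of pushed (value of joint case_drawer0 above 0.105 m).
It fails at once if the lid is lifted farther open than any start, instead of pushed down (value of joint lid above 1.2 rad).
It fails at once if the drawer (faster than 0.5 m/s) or the lid (faster than 3 rad/s) is slammed (velocity of joint case_drawer0 below -0.5 m/s or velocity of joint lid below -3 rad/s).
It fails at once if a loose bystander is lifted, carried or shifted by more than 30 mm (distance of any of pliers_a, pliers_b, hammer, jar, flux, brush, knife, pane from where it was at the start of the episode above 0.03 m).
It fails at once if the jar or bottle is tipped (angle between any of jar, flux's own z axis and vertical above 0.35 rad).
It also fails if it takes over 54 s, if anything falls off the work surface, if the arm or the gripper's body presses on something with over 40 N, if the wrist force passes 120 N, or if a joint passes its speed limit or range.

## Working session

There is one attempt and no reset: what is moved stays moved. The work goes in short steps, Python scripts to look and compute and a tool call to move; the robot and the scene stay as the last step left them, time stands still between calls to the robot, and variables do not carry over. Pictures are saved under pics/ and viewed, and the job is handed in when it is done.

Besides the shell and the picture viewer there is one more tool, called after "Emit:" as name(argument=value, ...) on one line, values as JSON. step_arm: Moves the arm, as the interface text tells. Its arguments: {"type":"object","properties":{"motion":{"type":"array","items":{"type":"array","items":{"type":"number"}}},"newtons":{"type":"number"}},"required":["motion"]}

```bash
mkdir -p pics; ls
python3 - <<'E'
from plant import r, capture, workorder, spotter
import cv2
s=r.get_state(); print({k:s[k] for k in ('time_s','tcp_pos','eef_rot','gripper_width')}, r.tip_extent)
for c in ('scene','top'):
    d=capture(c); cv2.imwrite(f'pics/{c}0.png',d['image'][:,:,::-1]); print(c,d['pose'].round(3).tolist(),d['fx'])
    for l in ('drawer_knob_base','lid_hinge_line','lid_edge','bolt_peg','case','chest','jar','flux','pane','pliers_a','hammer','brush','knife'):
        print(l,[([round(float(x),3) for x in q['location']],round(q['p'],2)) for q in spotter.tip_of(c,l)[:2]])
E
```

```text
pics
{'time_s': 0.0, 'tcp_pos': array([0.18371125, 0.64902473, 0.24462396]), 'eef_rot': array([ 1.79903917e+02, -8.76396295e-03, -1.58085177e+01]), 'gripper_width': 0.08726775389669163} 0.019
scene [[-0.437, 0.52, -0.734, 1.518], [0.9, 0.247, -0.36, 0.48], [-0.005, -0.818, -0.576, 0.868], [0.0, 0.0, 0.0, 1.0]] 390.3205877299799
drawer_knob_base [([0.507, 0.191, 0.066], 0.93), ([0.684, -0.224, 0.001], 0.24)]
lid_hinge_line [([0.769, -0.239, 0.11], 0.7)]
lid_edge [([0.695, -0.227, 0.277], 0.83)]
bolt_peg []
case []
chest [([0.683, -0.224, -0.002], 0.96)]
jar [([0.597, -0.013, -0.002], 0.74), ([0.694, -0.227, 0.276], 0.25)]
flux [([0.753, 0.011, 0.0], 0.73)]
pane [([0.493, -0.012, 0.002], 0.74), ([0.64, -0.446, 0.001], 0.59)]
pliers_a [([0.395, 0.024, 0.002], 0.53), ([0.365, -0.396, 0.001], 0.52)]
hammer [([0.37, 0.41, 0.002], 0.72)]
brush [([0.64, -0.447, 0.0], 0.68)]
knife [([0.679, 0.426, -0.003], 0.56), ([0.492, -0.013, -0.002], 0.31)]
top [[0.005, -0.995, 0.097, 0.452], [-1.0, -0.006, -0.003, -0.015], [0.004, -0.097, -0.995, 1.148], [0.0, 0.0, 0.0, 1.0]] 398.89870499505895
drawer_knob_base []
lid_hinge_line [([0.772, -0.247, 0.111], 0.83), ([0.509, 0.194, 0.06], 0.64)]
lid_edge [([0.701, -0.227, 0.276], 0.58)]
bolt_peg [([0.595, -0.008, 0.001], 0.64), ([0.561, -0.266, 0.152], 0.5)]
case [([0.681, 0.427, -0.004], 0.61)]
chest [([0.681, -0.224, 0.001], 0.83)]
jar [([0.596, -0.008, -0.0], 0.61)]
flux [([0.747, 0.012, 0.001], 0.64), ([0.373, -0.4, 0.003], 0.17)]
pane [([0.494, -0.01, -0.003], 0.75)]
pliers_a [([0.398, 0.03, -0.001], 0.85), ([0.679, 0.205, -0.003], 0.72)]
hammer [([0.376, 0.412, -0.003], 0.96), ([0.676, 0.208, -0.001], 0.52)]
brush [([0.64, -0.442, 0.003], 0.67), ([0.747, 0.01, -0.0], 0.38)]
knife [([0.681, 0.428, -0.006], 0.82), ([0.642, -0.445, 0.004], 0.48)]
```

View pics/scene0.png

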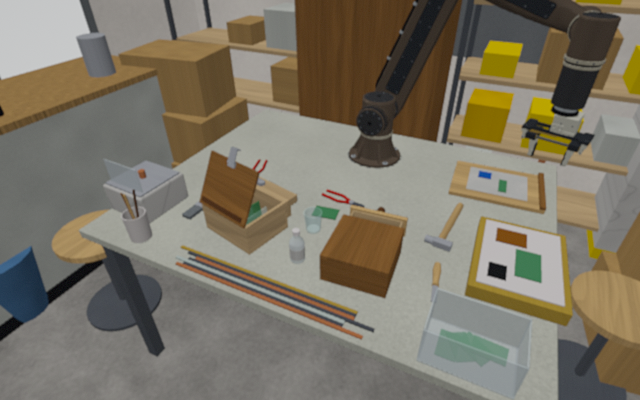

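View pics/top0.png

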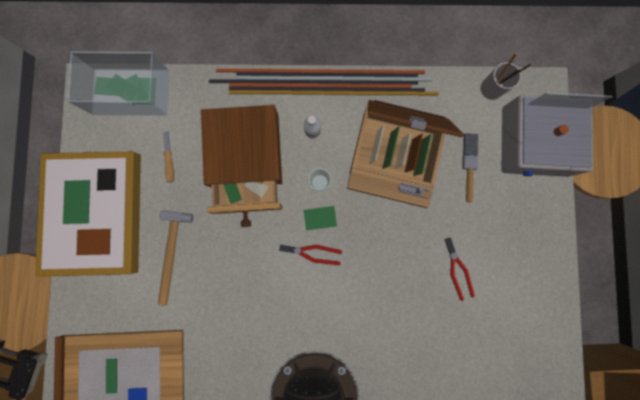

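The top view shows the case at about (240,145), with its drawer open at (245,208). The chest is at (400,150), with the peg near (405,188) and the lid raised. Next I'll measure the exact poses from depth.

```bash
cat > h.py <<'E'
import numpy as np, cv2
from plant import r, capture, workorder, spotter
def cloud(d):
    z=d['z_map']; v,u=np.mgrid[:400,:640]
    P=np.stack([(u-d['cx'])/d['fx']*z,(v-d['cy'])/d['fy']*z,z,np.ones_like(z)],-1)
    W=(P@d['pose'].T)[...,:3]; W[z<=0]=np.nan; return W
def rect(pts):
    (c,s,a)=cv2.minAreaRect((pts*1000).astype(np.float32)); return np.round(c,1),np.round(s,1),round(a,2)
E
python3 - <<'E'
from h import *
d=capture('top'); W=cloud(d); X,Y,Z=W[...,0],W[...,1],W[...,2]
def comp(m):
    m=cv2.morphologyEx(m.astype(np.uint8),cv2.MORPH_OPEN,np.ones((2,2)))
    n,l,st,_=cv2.connectedComponentsWithStats(m); k=1+np.argmax(st[1:,4]); return l==k
m=comp((abs(Z-.1)<.006)&(X>.5)&(X<.85)&(Y>.05)&(Y<.35)); print('case top',m.sum(),rect(W[m][:,:2]),np.nanmedian(Z[m]))
m=comp((abs(Z-.087)<.006)&(X>.4)&(X<.57)&(Y>.05)&(Y<.35)); print('drawer front top',m.sum(),rect(W[m][:,:2]))
m=comp((Z>.095)&(Z<.32)&(X>.45)&(X<.9)&(Y>-.42)&(Y<-.06)); print('chest all',m.sum(),rect(W[m][:,:2]))
m2=(abs(Z-.11)<.006)&(X>.45)&(X<.9)&(Y>-.42)&(Y<-.06); print('chest rim',m2.sum(),rect(W[m2][:,:2]))
m3=(abs(Z-.153)<.012)&(X>.45)&(X<.62)&(Y>-.42)&(Y<-.06); print('peg',m3.sum(),W[m3].mean(0))
for c in ('scene','top'):
    capture(c)
    for l in ('case','case_drawer0','chest','lid','bolt'):
        for q in spotter.regions_of(c,l)[:1]:
            mm=q['mask']; ys,xs=np.nonzero(mm); print(c,l,round(q['p'],2),mm.sum(),xs.min(),xs.max(),ys.min(),ys.max())
E
python3 - <<'E'
from h import *
d=capture('top'); im=d['image'][80:240,180:500]; cv2.imwrite('pics/topc.png',cv2.resize(im[:,:,::-1],(800,400),interpolation=cv2.INTER_CUBIC))
d=capture('scene'); im=d['image'][130:300,180:420]; cv2.imwrite('pics/scc.png',cv2.resize(im[:,:,::-1],(800,566),interpolation=cv2.INTER_CUBIC))
E
```

```text
case top 5654 (array([677.5, 302.9]), array([200.9,   0. ]), 3.89) 0.09946935194134454
drawer front top 404 (array([516.1, 191.9]), array([ 11.8, 190.7]), 4.12)
chest all 4044 (array([ 658.3, -258.1]), array([297.4, 254.4]), 76.74)
chest rim 2195 (array([ 663.4, -217. ]), array([220.4, 245.2]), 76.41)
peg 24 [ 0.56027469 -0.26309704  0.15280888]
scene case 0.85 5897 318 407 204 297
scene case_drawer0 0.92 716 349 406 204 234
scene chest 0.88 6289 199 296 146 252
scene lid 0.95 3171 198 259 146 227
top case 0.87 7941 200 280 104 226
top case_drawer0 0.75 2097 207 281 180 226
top chest 0.75 1436 368 462 99 135
top lid 0.61 1504 367 463 100 136
top bolt 0.4 131 398 422 184 193
```

View pics/topc.png

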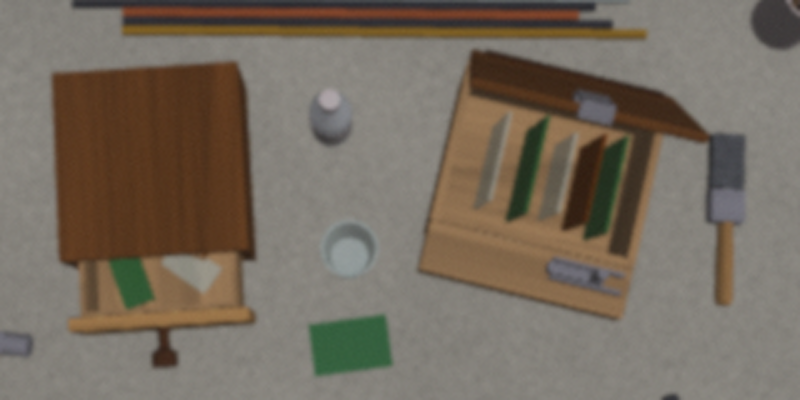

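View pics/scc.png

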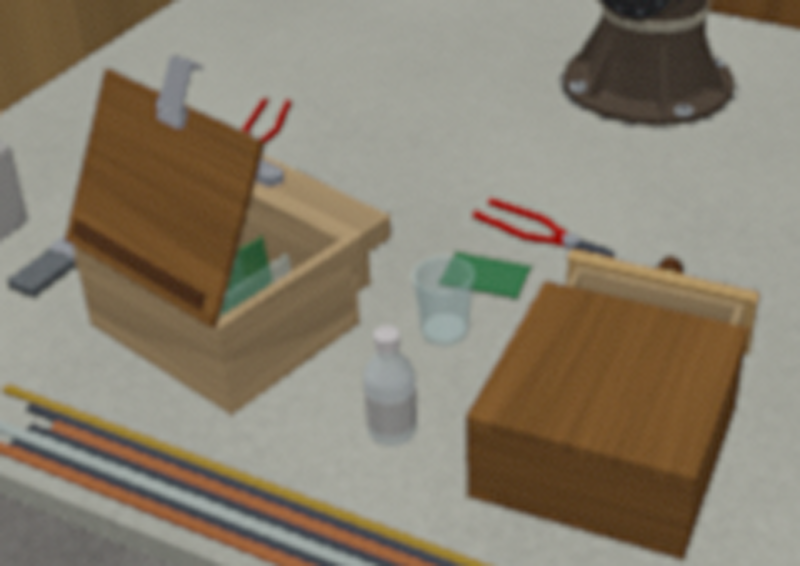

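```bash
cat >> h.py <<'E'
def shift(tx,ty,tz,yaw,cur=None):
    s=r.get_state(); p=np.array(s['tcp_pos']) if cur is None else np.array(cur[:3]); y0=s['eef_rot'][2] if cur is None else cur[3]
    a=np.radians(y0); ax=np.array([[np.cos(a),np.sin(a),0],[np.sin(a),-np.cos(a),0],[0,0,-1]])
    print('t',round(s['time_s'],2),'tcp',np.round(s['tcp_pos'],4),'yaw',round(s['eef_rot'][2],2),'F',np.round(s['contact_force'],1))
    print('shift',np.round(ax@(np.array([tx,ty,tz])-p),4),'roll',round(float(-np.radians((yaw-y0+180)%360-180)),4))
E
python3 - <<'E'
from h import *
d=capture('top'); W=cloud(d); X,Y,Z=W[...,0],W[...,1],W[...,2]
m=(abs(Z-.1)<.004)&(X>.55)&(X<.85)&(Y>.08)&(Y<.33)
p=(W[m][:,:2]*1000).round(1); p=p[~np.isnan(p).any(1)]; a=np.radians(4.1); u=np.array([np.cos(a),np.sin(a)]);v=np.array([-u[1],u[0]])
for q in (u,v): print(np.percentile(p@q,[0.1,1,50,99,99.9]))
f=lambda A,B:A*u+B*v
print('centre', f(np.mean(np.percentile(p@u,[.3,99.7])),np.mean(np.percentile(p@v,[.3,99.7]))))
shift(.4806,.1895,.245,4.1)
E
```

```text
[596.93459204 598.62679157 698.39931509 799.97172419 802.27477258]
[ 56.1519217   58.0480827  156.17697227 254.08888956 255.99632067]
centre [686.40606046 205.65694291]
t 2.2 tcp [0.1838 0.6495 0.2456] yaw -15.8 F [-0.5  0.  -0.5]
shift [0.4108 0.3618 0.0006] roll -0.3473
```

Emit:
step_arm(motion=[[0.0876,0.045,0.04,0,-0.1],[0.0876,0.09,0.08,0,-0.2],[0.0876,0.135,0.12,0,-0.3],[0.0876,0.18,0.16,0,-0.347],[0.0876,0.22,0.195,0,-0.347]])

```text
time_s: 2.82
tcp_pos: [0.3432, 0.4001, 0.246]
eef_rot: [-180.0, -0.0, 4.1]
contact_force: [0.4, 0.5, 0.4]
gripper_width: 0.0876
```

```bash
python3 -c "
from h import *
shift(.4806,.1895,.10,4.1)"
```

```text
t 2.83 tcp [0.3432 0.4001 0.246 ] yaw 4.12 F [0.4 0.5 0.4]
shift [0.1219 0.2199 0.146 ] roll 0.0004
```

Emit:
step_arm(motion=[[0.0876,0.029,0.052,0,0],[0.0876,0.058,0.105,0,0],[0.0876,0.087,0.157,0.02,0],[0.0876,0.11,0.2,0.05,0],[0.0876,0.122,0.22,0.09,0]])

```text
time_s: 3.45
tcp_pos: [0.4812, 0.1895, 0.1557]
eef_rot: [-179.9, -0.1, 4.0]
contact_force: [0.4, 0.5, -0.5]
gripper_width: 0.088
```

```bash
python3 -c "
from h import *
shift(.4806,.1895,.069,4.1)
d=capture('top'); im=d['image'][80:280,130:400]; cv2.imwrite('pics/t2.png',cv2.resize(im[:,:,::-1],(800,592)))"
```

```text
t 3.45 tcp [0.4812 0.1895 0.1557] yaw 3.97 F [ 0.4  0.5 -0.5]
shift [-0.0006 -0.0001  0.0867] roll -0.0023
```

View pics/t2.png

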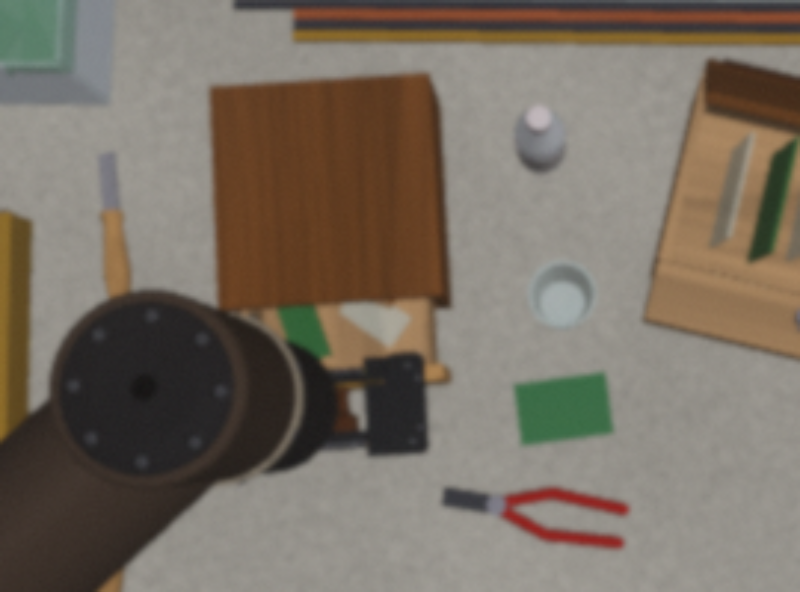

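The gripper straddles the knob, at about (345,410) in this crop. Next I'll descend and push.

Emit:
step_arm(motion=[[0.0876,0,0,0.03,0],[0.0876,0,0,0.06,0],[0.0876,0,0,0.085,0],[0.0876,0.005,0,0.085,0],[0.0876,0.01,0,0.085,0]])

```text
time_s: 4.12
tcp_pos: [0.4908, 0.1925, 0.0716]
eef_rot: [-180.0, -0.1, 4.1]
contact_force: [-0.5, 0.7, 1.4]
gripper_width: 0.0878
```

Emit:
step_arm(motion=[[0.0876,0.008,0,0,0],[0.0876,0.016,0,0,0],[0.0876,0.024,0,0,0],[0.0876,0.032,0,0,0],[0.0876,0.04,0,0,0]])

```text
time_s: 4.75
tcp_pos: [0.5302, 0.1947, 0.0705]
eef_rot: [180.0, 0.0, 4.1]
contact_force: [-0.8, 0.5, 0.6]
gripper_width: 0.0877
```

Emit:
step_arm(motion=[[0.0876,0.007,0,0,0],[0.0876,0.013,0,0,0],[0.0876,0.018,0,0,0],[0.0876,0.022,0,0,0],[0.0876,0.025,0,0,0]])

```text
time_s: 5.38
tcp_pos: [0.5547, 0.1965, 0.0705]
eef_rot: [180.0, 0.0, 4.1]
contact_force: [-0.5, 0.5, -0.3]
gripper_width: 0.0879
```

Emit:
step_arm(motion=[[0.0876,0.001,0,0,0],[0.0876,0.002,0,0,0],[0.0876,0.003,0,0,0],[0.0876,0.004,0,0,0],[0.0876,0.004,0,0,0]])

```text
time_s: 6.0
tcp_pos: [0.5559, 0.1965, 0.0705]
eef_rot: [180.0, 0.2, 4.1]
contact_force: [-14.0, 2.5, 8.2]
gripper_width: 0.0878
```

Emit:
step_arm(motion=[[0.0876,-0.01,0,0,0],[0.0876,-0.03,0,0,0],[0.0876,-0.05,0,0,0],[0.0876,-0.065,0,-0.03,0],[0.0876,-0.065,0,-0.09,0]])

```text
time_s: 6.62
tcp_pos: [0.4915, 0.191, 0.1596]
eef_rot: [179.8, 0.2, 4.1]
contact_force: [1.2, 0.2, 0.4]
gripper_width: 0.0875
```

Emit:
step_arm(motion=[[0.0876,0,0.02,-0.06,0],[0.0876,0,0.05,-0.12,0.1],[0.0876,0,0.11,-0.155,0.2],[0.0876,0,0.17,-0.155,0.3],[0.0876,0,0.23,-0.155,0.309]])

```text
time_s: 7.25
tcp_pos: [0.5099, -0.034, 0.3169]
eef_rot: [-179.9, -0.2, -13.7]
contact_force: [1.5, 0.7, -0.3]
gripper_width: 0.0874
```

Run:
```python
from h import *
d=capture('top'); W=cloud(d); X,Y,Z=W[...,0],W[...,1],W[...,2]
m=(Z>.08)&(Z<.11)&(X>.5)&(X<.85)&(Y>.08)&(Y<.33)
a=np.radians(4.1); u=np.array([np.cos(a),np.sin(a)]);v=np.array([-u[1],u[0]])
p=W[m][:,:2]; q=p@u
print('front edge u',np.percentile(q,[.1,.5,1,99.5,99.9]))
im=d['image'][60:280,130:480]; cv2.imwrite('pics/t3.png',cv2.resize(im[:,:,::-1],(800,503)))
d=capture('scene');im=d['image'][130:300,180:420]; cv2.imwrite('pics/s3.png',cv2.resize(im[:,:,::-1],(800,566)))
shift(.725,-.238,.33,-13.6)
```

```text
front edge u [0.60391504 0.61077053 0.61393844 0.80124445 0.80226873]
t 7.35 tcp [ 0.5093 -0.0371  0.316 ] yaw -13.95 F [-0.4 -0.1 -0.1]
shift [ 0.2577  0.143  -0.014 ] roll -0.0062
```

View pics/t3.png

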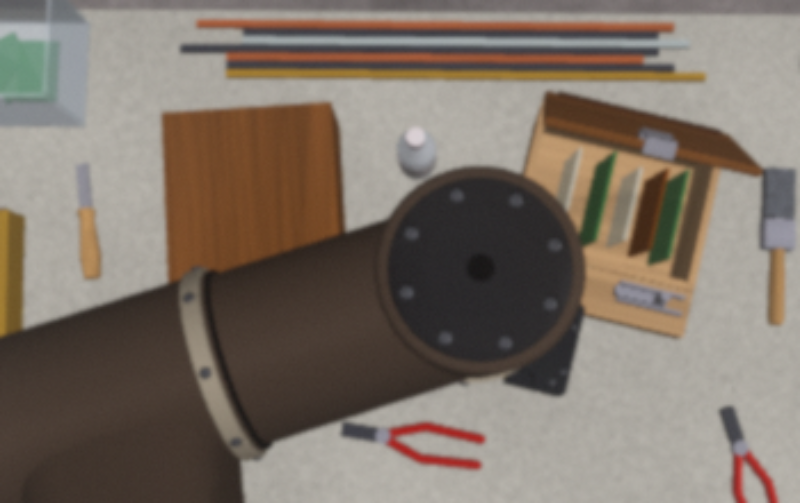

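View pics/s3.png

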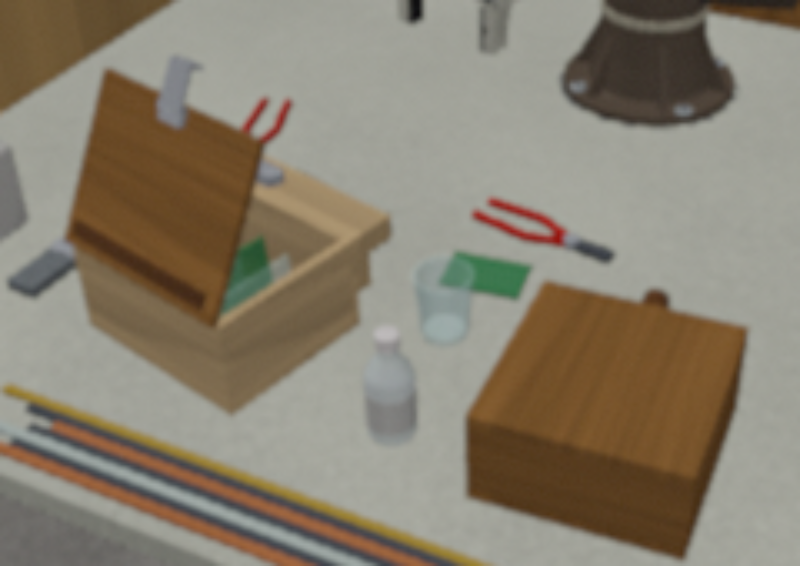

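Run:
```python
from h import *
d=capture('scene'); W=cloud(d)
q=spotter.regions_of('scene','lid')[0]; m=cv2.erode(q['mask'].astype(np.uint8),np.ones((7,7)))>0
P=W[m]; P=P[~np.isnan(P).any(1)]
a=np.radians(-13.6);u=np.array([np.cos(a),np.sin(a)]);v=np.array([-u[1],u[0]])
H=np.array([.7695,-.245]); 
h=-(P[:,:2]-H)@u; z=P[:,2]-.11; y=(P[:,:2]-H)@v
for _ in range(4):
    c=P.mean(0); n=np.linalg.svd(P-c,full_matrices=False)[2][2]; e=abs((P-c)@n); P=P[e<max(.003,2*np.median(e))]
n*=np.sign(n[2]); print(len(P),n, 'lid angle',np.arccos(n[2]),'yaw',np.degrees(np.arctan2(n[1],n[0])))
print('offset of plane from hinge (expect .010)',(c-np.array([*H,.11]))@n, 'extent r',np.percentile(h*np.cos(1.1)+z*np.sin(1.1),[1,99]),np.percentile(y,[1,99]))
shift(.725,-.238,.39,-13.6)
```

```text
1882 [ 0.86093309 -0.20609586  0.46510076] lid angle 1.0870478997149553 yaw -13.462498293437108
offset of plane from hinge (expect .010) 0.012953834675928071 extent r [0.01859851 0.17768003] [-0.09279216  0.10117189]
t 7.45 tcp [ 0.5096 -0.0337  0.3156] yaw -13.81 F [ 0.6  0.8 -0.2]
shift [ 0.258   0.147  -0.0744] roll -0.0037
```

Emit:
step_arm(motion=[[0.0876,0.02,0.01,-0.04,0],[0.0876,0.06,0.03,-0.075,0],[0.0876,0.11,0.06,-0.08,0],[0.0876,0.16,0.09,-0.08,0],[0.0876,0.2,0.115,-0.08,0]])

```text
time_s: 8.07
tcp_pos: [0.679, -0.1909, 0.3947]
eef_rot: [180.0, 0.0, -13.5]
contact_force: [0.3, 0.2, 0.8]
gripper_width: 0.0879
```

```bash
cat >> h.py <<'E'
H=np.array([.7705,-.244]); U=np.array([np.cos(np.radians(-13.6)),np.sin(np.radians(-13.6))])
def lidpt(a,R=.168,g=0.):
    f=R*np.cos(a)-(.01+g)*np.sin(a); z=R*np.sin(a)+(.01+g)*np.cos(a)
    return (*(H-U*(f-.0095)),.11+z+.019)
E
python3 -c "
from h import *
print(lidpt(1.087,g=.012)); p=lidpt(1.087,g=.012); shift(p[0]+.01,p[1],.39,-13.6); shift(*p,-13.6)"
```

```text
(np.float64(0.7227097750062642), np.float64(-0.2324383277888863), np.float64(0.28795270863662015))
t 8.07 tcp [ 0.679  -0.1909  0.3947] yaw -13.53 F [0.3 0.2 0.8]
shift [0.062  0.0278 0.0047] roll 0.0012
t 8.07 tcp [ 0.679  -0.1909  0.3947] yaw -13.53 F [0.3 0.2 0.8]
shift [0.0523 0.0302 0.1068] roll 0.0012
```

Emit:
step_arm(motion=[[0.0876,0.04,0.02,0,0],[0.0876,0.064,0.029,0,0],[0.0876,0.064,0.029,0.04,0],[0.0876,0.064,0.029,0.075,0],[0.0876,0.064,0.029,0.075,0]])

```text
time_s: 8.7
tcp_pos: [0.7318, -0.2323, 0.3166]
eef_rot: [180.0, 0.4, -13.5]
contact_force: [-0.9, -0.0, 0.8]
gripper_width: 0.0877
```

```bash
python3 -c "
from h import *
d=capture('scene');im=d['image'][60:280,120:420]; cv2.imwrite('pics/s4.png',cv2.resize(im[:,:,::-1],(800,586)))
p=lidpt(1.087,g=.012); shift(*p,-13.6)"
```

```text
t 8.75 tcp [ 0.7326 -0.233   0.3197] yaw -13.53 F [-0.2  0.4  0.6]
shift [-0.0098  0.0017  0.0317] roll 0.0012
```

View pics/s4.png

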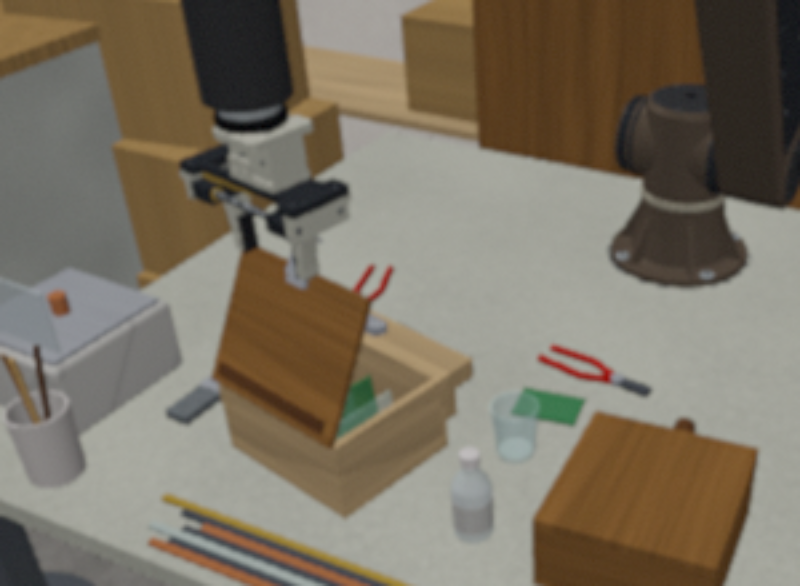

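Emit:
step_arm(motion=[[0.0876,0,0.001,0.015,0],[0.0876,-0.004,0.001,0.03,0],[0.0876,-0.006,0.001,0.031,0],[0.0876,-0.01,0.001,0.032,0]])

```text
time_s: 9.25
tcp_pos: [0.7228, -0.2331, 0.2896]
eef_rot: [180.0, -0.1, -13.6]
contact_force: [0.1, 0.0, 0.2]
gripper_width: 0.0877
```

```bash
python3 -c "
from h import *
d=capture('scene');im=d['image'][100:240,170:340]; cv2.imwrite('pics/s5.png',cv2.resize(im[:,:,::-1],(728,600)))
p0=np.array(r.get_state()['tcp_pos']);print(p0)
for a in np.arange(1.1,-.01,-.1):
  p=np.array(lidpt(a,g=0))-p0; print(round(a,2), round(p[:2]@U,4), round(-p[2],4))"
```

```text
[ 0.72231654 -0.2330443   0.28973364]
1.1 -0.0084 0.0065
1.0 -0.0234 0.014
0.9 -0.0377 0.0229
0.8 -0.051 0.0333
0.7 -0.0631 0.0449
0.6 -0.0741 0.0576
0.5 -0.0837 0.0714
0.4 -0.0919 0.0861
0.3 -0.0986 0.1015
0.2 -0.1038 0.1176
0.1 -0.1073 0.134
-0.0 -0.1091 0.1507
```

View pics/s5.png

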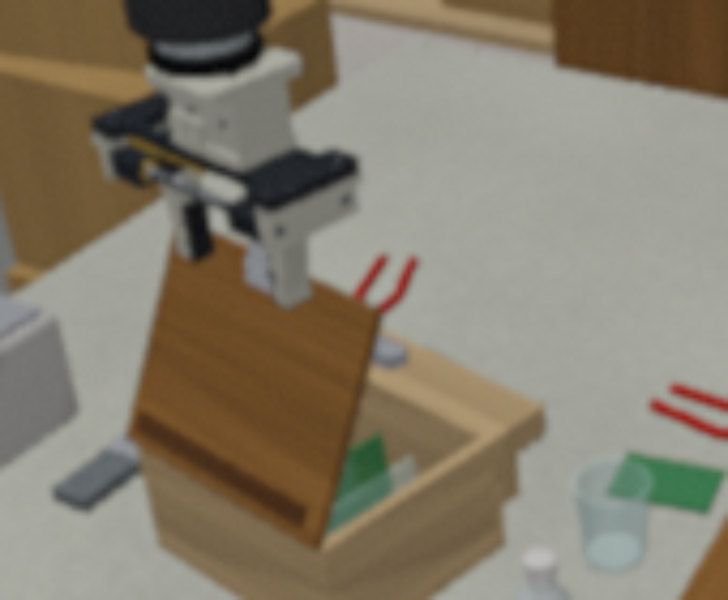

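Emit:
step_arm(motion=[[0.0876,-0.009,0,0.007,0],[0.0876,-0.016,0,0.01,0],[0.0876,-0.024,0,0.014,0],[0.0876,-0.031,0,0.018,0],[0.0876,-0.038,0,0.023,0]])

```text
time_s: 9.93
tcp_pos: [0.6851, -0.2241, 0.2655]
eef_rot: [180.0, -0.0, -13.6]
contact_force: [2.2, -0.5, 1.4]
gripper_width: 0.0879
```

Emit:
step_arm(motion=[[0.0876,-0.007,0,0.005,0],[0.0876,-0.013,0,0.01,0],[0.0876,-0.019,0,0.016,0],[0.0876,-0.025,0,0.022,0],[0.0876,-0.031,0,0.028,0]])

```text
time_s: 10.55
tcp_pos: [0.655, -0.2168, 0.2371]
eef_rot: [180.0, -0.0, -13.6]
contact_force: [2.4, -0.8, 0.1]
gripper_width: 0.0874
```

```bash
python3 -c "
from h import *
d=capture('scene');im=d['image'][100:240,170:340]; cv2.imwrite('pics/s6.png',cv2.resize(im[:,:,::-1],(728,600)))
p0=np.array(r.get_state()['tcp_pos']);print(p0)
for a in np.arange(.7,-.01,-.1):
  p=np.array(lidpt(a,g=0))-p0; print(round(a,2), round(p[:2]@U,4), round(-p[2],4))"
```

```text
[ 0.65410346 -0.21648251  0.23623663]
0.7 0.0071 -0.0086
0.6 -0.0039 0.0041
0.5 -0.0135 0.0179
0.4 -0.0217 0.0326
0.3 -0.0284 0.048
0.2 -0.0336 0.0641
0.1 -0.0371 0.0805
0.0 -0.0389 0.0972
```

View pics/s6.png

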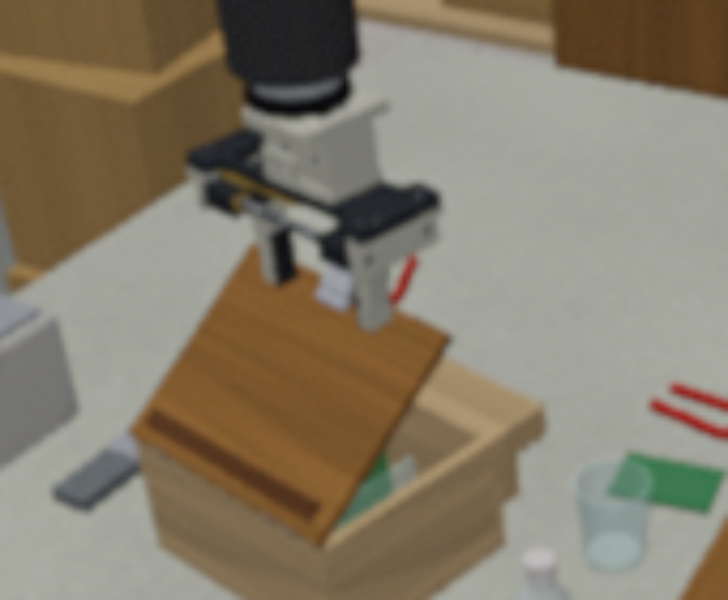

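The lid is coming down, to about 0.63 rad now, with both fingers on its outer face on either side of the keeper.

Emit:
step_arm(motion=[[0.0876,-0.006,0,0.007,0],[0.0876,-0.011,0,0.014,0],[0.0876,-0.015,0,0.021,0],[0.0876,-0.019,0,0.028,0],[0.0876,-0.023,0,0.036,0]])

```text
time_s: 11.22
tcp_pos: [0.6326, -0.2114, 0.201]
eef_rot: [180.0, 0.0, -13.6]
contact_force: [-0.2, 0.3, 0.8]
gripper_width: 0.0879
```

Emit:
step_arm(motion=[[0.0876,-0.003,0,0.008,0],[0.0876,-0.006,0,0.016,0],[0.0876,-0.009,0,0.024,0],[0.0876,-0.011,0,0.032,0],[0.0876,-0.013,0,0.04,0]])

```text
time_s: 11.85
tcp_pos: [0.6203, -0.2084, 0.161]
eef_rot: [180.0, 0.0, -13.6]
contact_force: [0.3, -0.5, 1.1]
gripper_width: 0.0876
```

```bash
python3 -c "
from h import *
p0=np.array(r.get_state()['tcp_pos']);print(p0)
for a in np.arange(.2,-.01,-.05):
  p=np.array(lidpt(a,g=0))-p0; print(round(a,2), round(p[:2]@U,4), round(-p[2],4))"
```

```text
[ 0.62026834 -0.20838894  0.16095442]
0.2 0.0012 -0.0112
0.15 -0.0007 -0.003
0.1 -0.0023 0.0052
0.05 -0.0034 0.0136
0.0 -0.0041 0.022
```

Emit:
step_arm(motion=[[0.0876,-0.001,0,0.005,0],[0.0876,-0.002,0,0.01,0],[0.0876,-0.003,0,0.014,0],[0.0876,-0.003,0,0.017,0],[0.0876,-0.004,0,0.02,0]])

```text
time_s: 12.48
tcp_pos: [0.6167, -0.2074, 0.1415]
eef_rot: [-180.0, -0.0, -13.6]
contact_force: [0.7, 0.6, 0.9]
gripper_width: 0.0879
```

Emit:
step_arm(motion=[[0.0876,0,0,0.002,0],[0.0876,0,0,0.003,0],[0.0876,0,0,0.004,0],[0.0876,0,0,0.005,0],[0.0876,0,0,0.005,0]])

```text
time_s: 13.1
tcp_pos: [0.6165, -0.2074, 0.1391]
eef_rot: [180.0, -0.1, -13.6]
contact_force: [-6.2, 4.6, 17.6]
gripper_width: 0.0876
```

The tip is at z = 0.120, which is the shut lid's top height, and the force is 18 N. I'll lift off, close the fingers and check.

Emit:
step_arm(motion=[[0.0876,0,0,-0.02,0],[0.0876,-0.02,0,-0.06,0],[0.0,-0.06,0,-0.11,0],[0.0,-0.12,0,-0.11,0],[0.0,-0.16,0,-0.11,0]], newtons=40)

```text
time_s: 13.72
tcp_pos: [0.4586, -0.1693, 0.2469]
eef_rot: [-180.0, -0.0, -13.6]
contact_force: [0.3, 0.8, 0.6]
gripper_width: 0.0635
```

Run:
```python
from h import *
d=capture('scene');im=d['image'][60:280,120:420]; cv2.imwrite('pics/s7.png',cv2.resize(im[:,:,::-1],(800,586)))
W=cloud(d); 
for c in ('scene','top'):
    if c=='top': d=capture('top')
    for l in ('lid_edge','bolt_peg'): print(c,l,[(np.round(q['location'],4),round(q['p'],2)) for q in spotter.tip_of(c,l)[:2]])
W=cloud(d); X,Y,Z=W[...,0],W[...,1],W[...,2]
cc=H-.09*U; V=np.array([-U[1],U[0]]); rel=W[...,:2]-cc; a=rel@U; b=rel@V
m=(abs(a)<.08)&(abs(b)<.1)&(Z<.2)&(Z>.09); A=np.c_[a[m],np.ones(m.sum())]; print('lid z fit',np.linalg.lstsq(A,Z[m],rcond=None)[0],np.median(Z[m]),m.sum())
m=(Z>.137)&(Z<.17)&(a>-.14)&(a<-.08)&(b<0)&(b>-.1); print('peg',m.sum(),a[m].mean(),b[m].mean(),W[m].mean(0))
im=d['image'][80:240,330:500]; cv2.imwrite('pics/t7.png',cv2.resize(im[:,:,::-1],(638,600)))
print(r.get_state()['tcp_pos'],r.get_state()['gripper_width'])
```

```text
scene lid_edge [(array([ 0.5947, -0.2025,  0.1234]), 0.72)]
scene bolt_peg [(array([ 6.758e-01,  2.014e-01, -6.000e-04]), 0.64), (array([ 0.5595, -0.2665,  0.1582]), 0.37)]
top lid_edge [(array([ 0.5946, -0.2008,  0.1197]), 0.61)]
top bolt_peg [(array([ 0.5627, -0.2637,  0.1545]), 0.58)]
lid z fit [0.01043054 0.11988304] 0.11969329753148261 4572
peg 23 -0.10980193993759294 -0.06796579954634019 [ 0.56031868 -0.26307826  0.15228162]
[ 0.46157149 -0.16978548  0.24653505] 0.039201491704787296
```

View pics/s7.png

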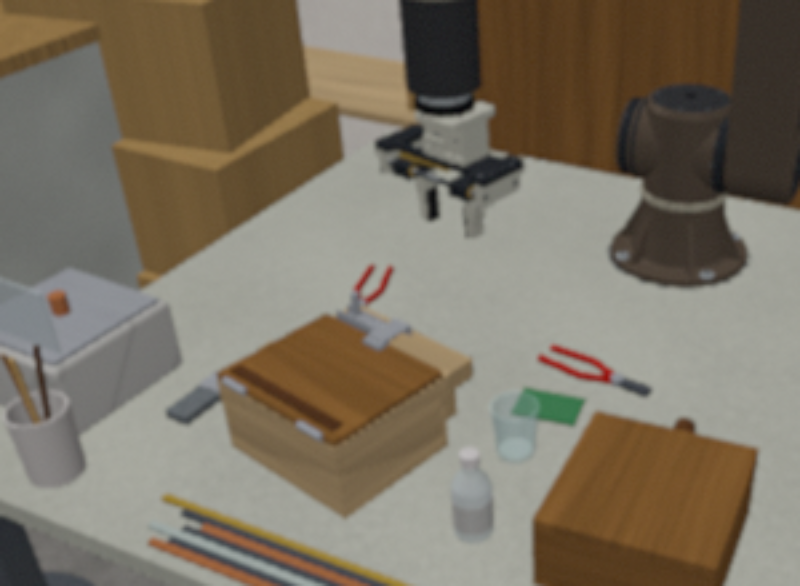

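View pics/t7.png

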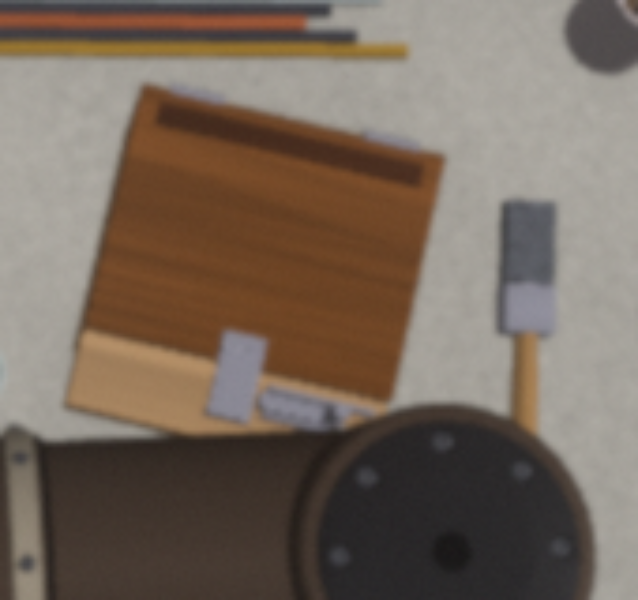

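Lid is shut: its plane is flat at z = 0.1199. The peg has not moved and sits at about (0.561, -0.264).

Run:
```python
from h import *
cc=H-.09*U; V=np.array([-U[1],U[0]])
p=cc-.112*U-.113*V; print(p); shift(*p,.151,-13.6)
print(r.get_state()['gripper_width'])
```

```text
[ 0.54759282 -0.30633289]
t 14.03 tcp [ 0.4616 -0.1698  0.2465] yaw -13.62 F [-0.  -0.6 -0.4]
shift [0.1158 0.1124 0.0955] roll -0.0004
0.039201491704787296
```

Emit:
step_arm(motion=[[0.0,0.03,0.045,0,0],[0.0,0.06,0.09,0,0],[0.0,0.1,0.112,0,0],[0.0,0.116,0.112,0.02,0],[0.0,0.116,0.112,0.045,0]])

```text
time_s: 14.65
tcp_pos: [0.549, -0.3072, 0.1992]
eef_rot: [180.0, 0.1, -13.7]
contact_force: [-1.1, 0.5, -0.3]
gripper_width: 0.0005
```

Run:
```python
from h import *
shift(.5476,-.3063,.151,-13.6); print(r.get_state()['gripper_width'])
d=capture('scene');im=d['image'][100:240,170:340]; cv2.imwrite('pics/s8.png',cv2.resize(im[:,:,::-1],(728,600)))
```

```text
t 14.65 tcp [ 0.549  -0.3072  0.1992] yaw -13.7 F [-1.1  0.5 -0.3]
shift [-0.0016 -0.0005  0.0482] roll -0.0017
0.0005231771952754226
```

View pics/s8.png

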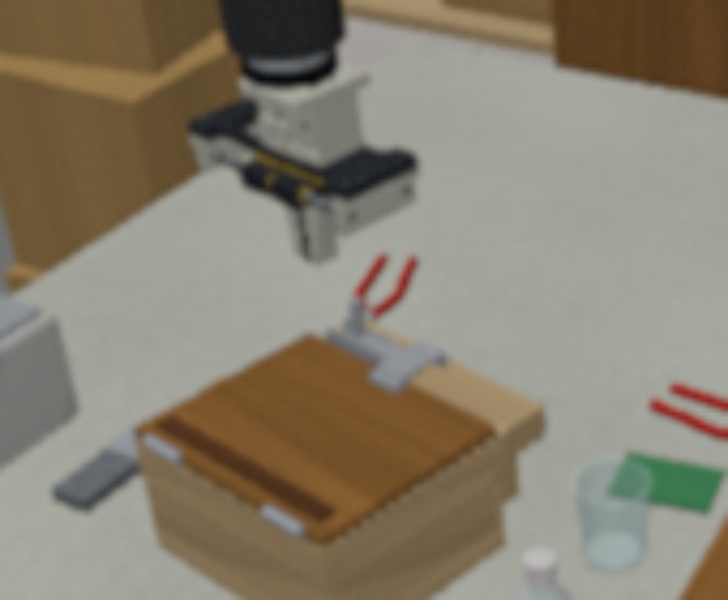

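Emit:
step_arm(motion=[[0.0,-0.001,0,0.02,0],[0.0,-0.002,0,0.04,0],[0.0,-0.002,0,0.048,0],[0.0,-0.002,-0.006,0.048,0],[0.0,-0.002,-0.012,0.048,0]])

```text
time_s: 15.32
tcp_pos: [0.5489, -0.2936, 0.1543]
eef_rot: [180.0, -0.1, -13.6]
contact_force: [0.3, 0.7, 0.0]
gripper_width: 0.0003
```

Emit:
step_arm(motion=[[0.0,0,-0.004,0,0],[0.0,0,-0.008,0,0],[0.0,0,-0.012,0,0],[0.0,0,-0.016,0,0],[0.0,0,-0.02,0,0]])

```text
time_s: 15.95
tcp_pos: [0.5532, -0.2743, 0.1539]
eef_rot: [180.0, -0.0, -13.6]
contact_force: [0.4, -2.4, 3.2]
gripper_width: 0.0008
```

Run:
```python
from h import *
cc=H-.09*U; V=np.array([-U[1],U[0]])
s=r.get_state(); q=s['tcp_pos'][:2]-cc; print(s['time_s'],q@U,q@V,s['tcp_pos'],s['contact_force'])
d=capture('scene');im=d['image'][100:240,170:340]; cv2.imwrite('pics/s9.png',cv2.resize(im[:,:,::-1],(728,600)))
```

```text
15.95 -0.1141202330983566 -0.08058054370274625 [ 0.55315521 -0.27432388  0.15385704] [ 0.40176236 -2.4179687   3.20234755]
```

View pics/s9.png

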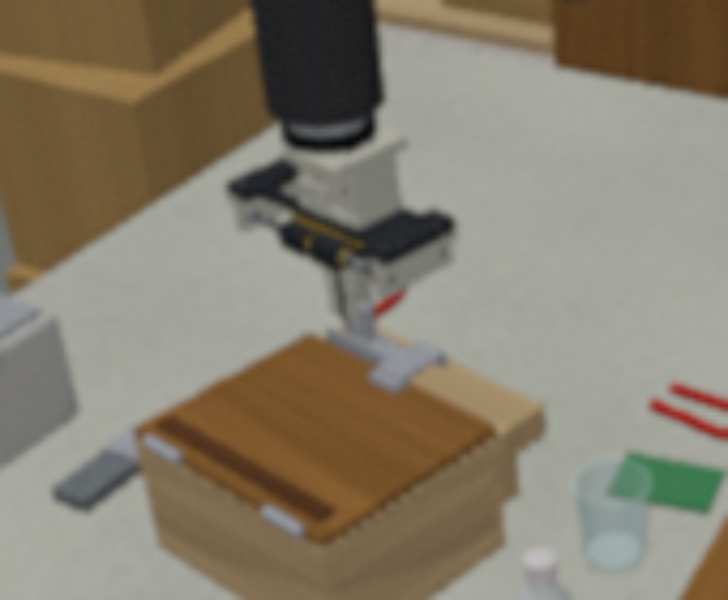

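Emit:
step_arm(motion=[[0.0,0,-0.004,0,0],[0.0,0,-0.008,0,0],[0.0,0,-0.012,0,0],[0.0,0,-0.016,0,0],[0.0,0,-0.019,0,0]])

```text
time_s: 16.62
tcp_pos: [0.5575, -0.2556, 0.1535]
eef_rot: [180.0, -0.0, -13.6]
contact_force: [-0.4, -2.6, 1.7]
gripper_width: 0.0001
```

Emit:
step_arm(motion=[[0.0,0,-0.002,0,0],[0.0,0,-0.004,0,0],[0.0,0,-0.006,0,0],[0.0,0,-0.007,0,0],[0.0,0,-0.007,0,0]])

```text
time_s: 17.25
tcp_pos: [0.559, -0.249, 0.1534]
eef_rot: [-180.0, 0.0, -13.6]
contact_force: [0.4, -2.3, 2.0]
gripper_width: 0.0003
```

Emit:
step_arm(motion=[[0.0,0,-0.001,0,0],[0.0,0,-0.002,0,0],[0.0,0,-0.003,0,0],[0.0,0,-0.004,0,0],[0.0,0,-0.005,0,0]])

```text
time_s: 17.88
tcp_pos: [0.5595, -0.2465, 0.1538]
eef_rot: [179.8, 0.0, -13.6]
contact_force: [-2.1, -17.5, -0.4]
gripper_width: 0.0008
```

The bolt has reached its hard stop, with the force jumping from 2 N to 17 N. I'll back off, lift clear and verify.

Emit:
step_arm(motion=[[0.0,0,0.006,0,0],[0.0,0,0.018,0,0],[0.0,0,0.018,-0.04,0],[0.0,0,0.018,-0.09,0],[0.0,-0.03,0.05,-0.14,0]])

```text
time_s: 18.5
tcp_pos: [0.5224, -0.2838, 0.2913]
eef_rot: [-180.0, 0.0, -13.5]
contact_force: [0.8, -1.1, -1.0]
gripper_width: 0.0006
```

Emit:
step_arm(motion=[[0.0,-0.03,0.06,-0.02,0],[0.0,-0.08,0.1,-0.03,0],[0.0,-0.12,0.14,-0.03,0],[0.0,-0.12,0.16,-0.03,0],[0.0,-0.12,0.16,-0.03,0]])

```text
time_s: 19.12
tcp_pos: [0.3661, -0.4125, 0.3204]
eef_rot: [-180.0, -0.0, -13.8]
contact_force: [0.3, -0.1, -0.5]
gripper_width: 0.0007
```

Run:
```python
from h import *
cc=H-.09*U; V=np.array([-U[1],U[0]])
s=r.get_state(); print(s['time_s'],s['tcp_pos'],s['contact_force'])
d=capture('scene');im=d['image'][100:300,180:420]; cv2.imwrite('pics/s10.png',cv2.resize(im[:,:,::-1],(720,600)))
d=capture('top');W=cloud(d); X,Y,Z=W[...,0],W[...,1],W[...,2]
rel=W[...,:2]-cc; a=rel@U; b=rel@V
m=(Z>.137)&(Z<.17)&(a>-.14)&(a<-.08)&(b<0.03)&(b>-.1); print('peg',m.sum(),a[m].mean(),b[m].mean())
print([(np.round((q['location'][:2]-cc)@V,4),q['location'],round(q['p'],2)) for q in spotter.tip_of('top','bolt_peg')[:2]])
m=(abs(a)<.08)&(abs(b)<.1)&(Z<.2)&(Z>.09); A=np.c_[a[m],np.ones(m.sum())]; print('lid fit',np.linalg.lstsq(A,Z[m],rcond=None)[0])
c=np.radians(4.1); u=np.array([np.cos(c),np.sin(c)])
m=(Z>.07)&(Z<.11)&(X>.48)&(X<.85)&(Y>.08)&(Y<.33)
vv=W[...,:2]@np.array([-u[1],u[0]]); uu=W[...,:2]@u
for k in np.arange(.07,.25,.03):
    mm=m&(abs(vv-k)<.012); print(round(k,2),np.round(np.percentile(uu[mm],[0,1,2,99]),4))
for l in ('drawer_knob_base','jar','flux','pane','pliers_a','hammer','brush','knife'): print(l,[(np.round(q['location'],3),round(q['p'],2)) for q in spotter.tip_of('top',l)[:2]])
im=d['image'][60:300,130:510]; cv2.imwrite('pics/t10.png',cv2.resize(im[:,:,::-1],(800,505)))
```

```text
19.125 [ 0.36609085 -0.41253786  0.32040992] [ 0.29374105 -0.10642539 -0.46849063]
peg 23 -0.10989799327805443 -0.028214558501866
[(np.float64(-0.0331), [0.57, -0.2295, 0.1532], 0.4)]
lid fit [0.01120194 0.11989622]
0.07 [0.5821 0.5831 0.5851 0.7998]
0.1 [0.5819 0.5825 0.5848 0.7992]
0.13 [0.5816 0.5824 0.5842 0.7992]
0.16 [0.5406 0.5433 0.5465 0.7998]
0.19 [0.5818 0.583  0.5853 0.8007]
0.22 [0.5819 0.5825 0.5849 0.7999]
drawer_knob_base [(array([0.569, 0.199, 0.062]), 0.65), (array([ 0.594, -0.008,  0.003]), 0.46)]
jar [(array([ 0.596, -0.009, -0.004]), 0.78)]
flux [(array([0.748, 0.013, 0.002]), 0.57)]
pane [(array([ 0.498, -0.011, -0.002]), 0.95)]
pliers_a [(array([0.394, 0.033, 0.003]), 0.77), (array([ 0.373, -0.399,  0.003]), 0.64)]
hammer [(array([ 0.376,  0.411, -0.001]), 0.73)]
brush [(array([ 0.64 , -0.442,  0.004]), 0.59)]
knife [(array([ 0.679,  0.426, -0.006]), 0.67), (array([ 0.643, -0.44 ,  0.005]), 0.63)]
```

View pics/s10.png

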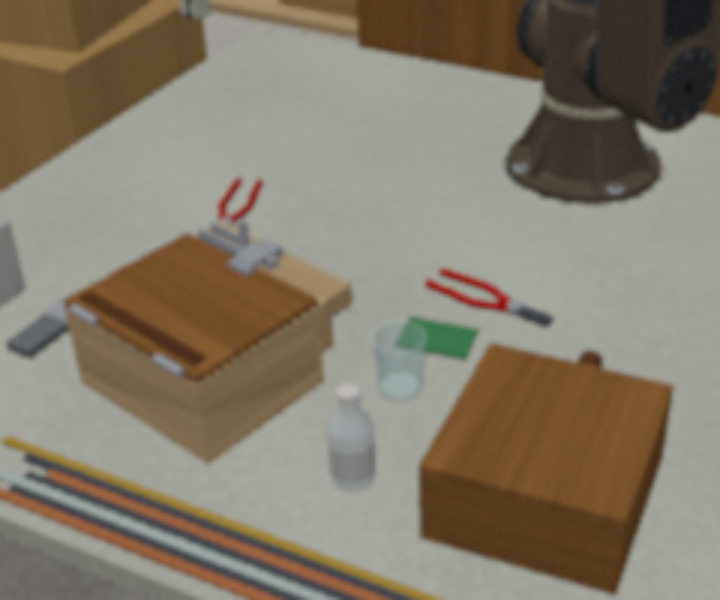

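View pics/t10.png

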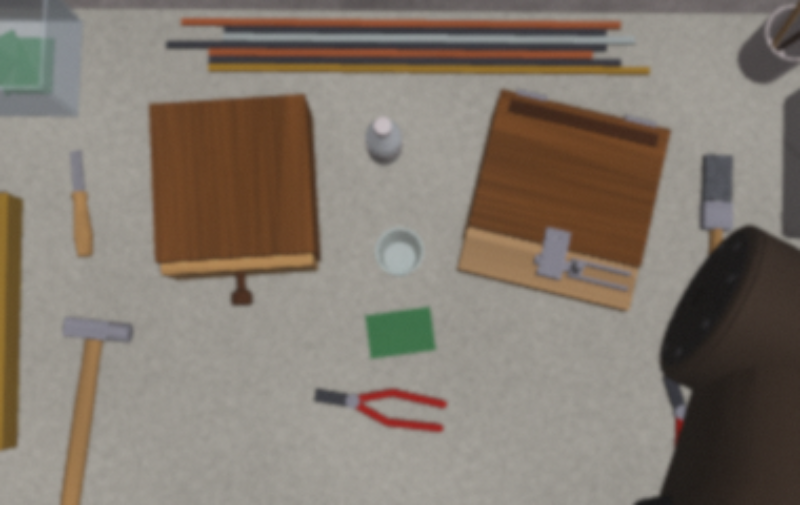

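```bash
python3 -c "
from plant import workorder; print(workorder.close_job())"
```

```text
the job is handed in; nothing more can be done
None
```

Both stores are closed and the lid is locked, and I handed the job in at about 19 s of the 54 s allowed. The hand-in gives no verdict, so these results rest on my own last checks:

- **Drawer:** I pushed it with the open fingers on either side of the knob until it hit its hard stop (about 14 N). The top camera then put the front face about 218 mm in front of the case back (220 mm nominal), which is within measuring error of fully home. During that push there was also an unexplained 8 N upward force. By the nominal gripper sizes its body was clear of the case.
- **Lid:** I pushed it down in a slow arc with both fingertips and pressed it shut at about 18 N. The depth fit puts its top at z = 0.120 m with a tilt of about 0.01 rad, inside the 0.04 rad limit.
- **Bolt:** I moved it only after the lid checked shut, pushing the peg with closed fingers until it hit its hard stop (about 17 N). The peg moved about 40 mm to chest y of about −28 mm, where −30 mm is nominal for fully across. The detection network said −33 mm with low confidence (0.40). Both readings are within the 5 mm tolerance.
- **Loose things:** Everything the top camera re-measured was within about 6 mm of where it started. One pair of pliers, on the right, was partly hidden by the arm in the last picture, but the network still found it in place.
- **Hand:** It is clear at z = 0.32 m with no contact force.

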